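# Hang the scoop away and hold the bean dispenser's spring gate open at its mark

## Task

I want to brush out the chute of the empty coffee-bean dispenser: first hang its scoop out of the way, by the slot in its blue handle, on the steel peg of the wooden stand, and let go of it. Then pull the dispenser's spring-loaded slide out by its black upright grip until its yellow pointer lines up with the red marker, and keep holding it there: finish while still holding the grip, with the slide still at the mark. Leave the red marker where it is set, and do not knock over or push about the other things on the worktop.

Things in the scene. Friction and masses are not known exactly. Their poses are not given: they have to be found in the camera images.
- scoop: Loose scoop, 90 g, standing on its round steel cup (56 mm across, 36 high). Origin: centre of the underside; z up. Flat handle rises at x = +30 mm to z = 164; its blue part (z 93 to 164) is 28 wide (y), 10 thick (x). At the start the handle is on the side away from the robot, +-30 deg. When hung, the cup belongs away from the stand's post; hanging free it tilts by 10 deg.
- eye (a point): Centre of the upright slot through the scoop's blue handle, at (30, 0, 142) mm in the scoop's frame, same axes; the slot is 16 mm wide (y) and 30 mm high (z) and goes right through along x, with a 5 mm bar above it.
- stand: Fixed wooden stand, foot 100 mm across, post 16 mm thick, 215 high, at its origin (centre of the underside). A steel peg 7 mm thick sticks out along the stand's -x (roughly toward the robot), axis 200 mm high, level to 62 mm from the post's axis, then bent up 45 deg to its end 74 mm out; the upturned end's top is 215 mm high.
- peg_mid (a point): On the axis of the peg's level part, at (-42, 0, 200) mm in the stand's frame, same axes as the stand: -x points out along the peg, away from the post. A scoop hung here has its eye about 11 mm below this point.
- dispenser: Fixed bean dispenser, white hopper 120 x 120 mm under a black lid 130 mm wide, 200 mm high at most. Origin: underside, below the hopper's centre; -x is the front (roughly toward the robot). A channel 56 mm wide, top 110 mm high, runs from the hopper to 205 mm ahead of the origin, the base plate to 210 mm. Wall cupboards overhang the back right of the worktop.
- grip (a point): Point to hold on the slide's grip: a black upright block 14 mm thick (x, along the pull), 26 mm wide (y), from 113 to 159 mm above the worktop; this point is on its centre line at 142 mm, 95 mm ahead of the dispenser's origin when the slide is home. Axes as the dispenser's; it pulls out along -x.
- slide (a joint): Travel of the spring-loaded slide in m: 0 home, grows as it is pulled out along the dispenser's -x, stop at 0.085. The spring pulls it home with about 3.3 N at 0, growing by 1.1 N per cm; let go, it snaps home.
- pointer (a point): Tip of the yellow pointer on the slide, a thin bar lying across the channel, at 112 mm height on the dispenser's -y side (the robot's right), level with the grip's centre line along the pull; axes as the dispenser's.
- mark (a point): Tip of the red marker clip on the outside of the channel's -y rail, 112 mm high, axes as the dispenser's. It is set somewhere between 30 and 65 mm out of the pointer's home position; pointer and mark are lined up when they have the same x in these axes.
- marker (a joint): Where the stiff red marker clip is set, in m along the dispenser's -x; 0 means 30 mm of slide travel, so the slide is at the mark when joint slide = 0.030 + this value. Not to be moved.
- spice: Glass spice jar with green cap, bystander, 46 mm across, 106 high; origin under its centre.
- cup: Patterned cup, bystander, 90 mm across, 60 high; origin under its centre.
- salt: Salt shaker, bystander, 44 mm across, 90 high; origin under its centre.
- tumbler: Clear glass tumbler, bystander, 76 mm across, 86 high; origin under its centre.
- timer: Red and cream kitchen timer, bystander, 52 mm across, 58 high; origin under its centre.
Mind the look-alikes: they are no part of the job. What is shaped like the scoop but purple is not meant.

How it is judged:
On the way, in this order (a step that is already met when the one before it is completed fails the run):
1. the scoop hangs free by its slot on the peg, let go and at rest (x of eye in the frame of peg_mid between -0.022 and 0.036 m and y of eye in the frame of peg_mid between -0.012 and 0.012 m and z of eye in the frame of peg_mid between -0.02 and -0.004 m and angle between scoop's own z axis and vertical below 0.45 rad and contact force between scoop and stand above 0.1 N and contact force between scoop and the arm below 0.05 N and contact force between scoop and the fingers below 0.05 N and linear speed of scoop below 0.06 m/s), for 0.3 s.
2. the slide is held by its grip with the pointer at the red marker (x of pointer in the frame of mark between -0.005 and 0.005 m and contact force between the fingers and slide above 1.5 N and velocity of joint slide between -0.01 and 0.01 m/s), for 0.5 s.
At the end, for the whole second after the job is handed in: The scoop hangs by its slot on the peg (eye within the peg's length, 4 to 20 mm below its axis, within 12 mm sideways), at rest and untouched by the robot; the fingers hold the slide (more than 1.5 N) still, its pointer within 5 mm of the red marker along the pull (all of step 1 and all of step 2); the arm keeps its last pose, push and grip.
It fails at once if the red marker is moved by more than 4 mm (distance of mark from where it was at the start of the episode above 0.004 m).
It fails at once if a bystander (spice jar, cup, salt shaker, tumbler or timer) is pushed more than 3 cm or knocked over (distance of any of spice, cup, salt, tumbler, timer from where it was at the start of the episode above 0.03 m or angle between any of spice, cup, salt, tumbler, timer's own z axis and vertical above 0.5 rad).
It also fails if it takes over 58 s, if anything falls off the work surface, if the arm or the gripper's body presses on something with over 40 N, if the wrist force passes 120 N, or if a joint passes its speed limit or range.

## Robot

A 6-joint arm with a two-finger parallel gripper is mounted at the origin on a cart in front of the work surface, level with it; the furniture and walls round the work are solid. World frame = base frame: x ahead of the robot, y to its left, z up, the work surface at z = 0. Lengths are in m, angles in rad, forces in N, time in s.
With the tool pointing down it reaches from about 0.375 to 0.9 m from the base axis. Payload 3.1 kg.
Tool frame: the origin (TCP) lies at the centre of the arm's flange, where the gripper is bolted on; the fingertips stand 173 mm ahead of it and the grasp point (between the pads) lies 155 mm ahead of it; z points along the fingers, y is the line along which they close (so a half turn about z gives the same grasp; the last joint's range is limited). The gripper opens to 85 mm and grips with 20 to 120 N. Pads are 22 mm wide; open, the fingers measure 114 mm over their backs; the gripper's body (76 mm by 85 mm) begins 54 mm behind the grasp point. The pads swing forward as they close: fully open they stand 13 mm farther back than shut.
Start: joints at [-1.395, 0.527, 1.433, -0, 1.181, -0.178], TCP at [0.217, -0.586, 0.405] pointing down, gripper open.
Joint ranges: [-3.08, 3.08], [-0.75, 2.2], [0.22, 2.44], [-1.43, 4.57], [0, 2.65], [-2.85, 2.85]. Speed limits (rad/s): [2.79, 2.79, 3.14, 3.14, 3.14, 3.14].

## Interface

Orientations are given as a unit quaternion [x, y, z, w].
In Python, from station import * gives the robot as it stands.
- The arm moves only by the shell command python3 -m jog 'ROWS' [OPENING] [FORCE]. ROWS is a JSON object of lists of equal length, an entry for each row: "linear": the shift along the world's x, y, z in mm, a list of three; "turn": the turn about the world's z in units of 5 degrees (1.0 is 5 degrees). A call has 1 to 12 rows; each row shifts and turns the commanded pose from where the row before left it; what a row does not reach is not made up. A row lasts 1/8 s, in which the tool goes at most 62.5 mm and 10.7 degrees, less where a joint would pass 70% of its speed; a pose out of reach is approached as far as the arm can. A call is refused whole if a number of a shift passes 62.5 or a number of a turn 1, either way. A call with a gripper value outside its range is refused whole. OPENING is the opening, from 0 (shut) to 1 (fully open), set as the call begins (- or left out, the last holds). The fingers move at their own pace and stop on an object; FORCE is the grip in N (left out, the last holds). Time passes only in rows, so rows that do not move let the fingers close. It gives the time, the measured TCP pose, the force, the opening and the grip force at its end, in the units of the state.
- sense(): the state, without advancing time (a new reading comes with each control period).
- snapshot(name): name is "side" or "top"; returns the picture (384x512x3 uint8, red, green, blue); there is no depth.
- get_calibration(name): a dict with "fx", "fy", "cx", "cy" (pixels), "dist_coeffs" ([k1, k2, p1, p2, k3] as OpenCV has them; the pictures are not rectified), "world_to_cam" (4x4, takes a point from world to camera coordinates). Camera axes: x right, y down, z forward; pixel columns grow to the right and rows downward; lengths in m; the calibration is good to about 2 mm. A picture is of the moment at which its call begins. get_calibration takes no time and is no camera call.
- sign_off(): hands the job in; it is judged then, once.
The state is a dict: "t": time; "q": joint angles; "qd": joint speeds; "tau": joint torques, N m; "tcp_pos": TCP position; "tool_rot": TCP orientation; "force": force on the tool from outside, world axes, zero at the start; "ft_torque": the same for the moment, N m; "finger_gap": opening from 0.0 (shut) to 1.0 (fully open); "gripper_force": force on a finger pad.
Only numpy, scipy, OpenCV 4.12 (cv2) and the standard library are available. Lean on these libraries where they do the work, as an engineer would, in place of code of your own. Each camera call takes 0.05 s, during which the arm holds its last target. There are 200 camera calls.

## Working session

There is one attempt and no reset: what is moved stays moved. The work goes in short steps, Python scripts to look and compute and a shell command to move; the robot and the scene stay as the last step left them, time stands still between calls to the robot, and variables do not carry over. Pictures are saved under pics/ and viewed, at most 11 in all, crops included, and the job is handed in when it is done.

```bash
mkdir -p pics; cat > h.py <<'E'
import numpy as np, cv2
from station import *
def cal(n):
    c=get_calibration(n); K=np.array([[c["fx"],0,c["cx"]],[0,c["fy"],c["cy"]],[0,0,1.]])
    return K,np.array(c["dist_coeffs"],float),np.array(c["world_to_cam"])
def ray(n,uv):
    K,d,T=cal(n); p=cv2.undistortPoints(np.array([[uv]],float),K,d)[0,0]
    R=T[:3,:3]; return -R.T@T[:3,3], R.T@np.array([p[0],p[1],1])
def atz(n,uv,z):
    o,v=ray(n,uv); return o+v*(z-o[2])/v[2]
def tri(a,b):  # side px, top px
    o1,v1=ray("side",a);o2,v2=ray("top",b)
    s=np.linalg.lstsq(np.c_[v1,-v2],o2-o1,rcond=None)[0]
    p,q=o1+s[0]*v1,o2+s[1]*v2; return (p+q)/2,np.linalg.norm(p-q)
def proj(n,P):
    K,d,T=cal(n); return cv2.projectPoints(np.array(P,float).reshape(-1,1,3),cv2.Rodrigues(T[:3,:3])[0],T[:3,3],K,d)[0][:,0]
def save(n,f,box=None,img=None):
    im=snapshot(n) if img is None else img
    if box: x0,y0,x1,y1,k=box; im=cv2.resize(im[y0:y1,x0:x1],None,fx=k,fy=k,interpolation=cv2.INTER_CUBIC)
    cv2.imwrite("pics/"+f,cv2.cvtColor(im,cv2.COLOR_RGB2BGR))
E
python3 - <<'E'
from h import *
a=snapshot("side");b=snapshot("top");np.savez("im0.npz",side=a,top=b)
save(0,"side0.png",(0,0,512,384,1.5),a);save(0,"top0.png",(0,0,512,384,1.5),b)
for n in("side","top"):
    K,d,T=cal(n);print(n,K[0,0],-T[:3,:3].T@T[:3,3],T[:3,:3].round(2).tolist())
E
```

```text
side 490.47279768566017 [-0.84823482 -0.12462692  0.86616511] [[0.0, -1.0, -0.0], [-0.47, 0.0, -0.88], [0.88, 0.01, -0.47]]
top 453.4648389917916 [-0.01762485 -0.32277574  1.59800481] [[0.37, -0.93, -0.0], [-0.87, -0.34, -0.34], [0.32, 0.13, -0.94]]
```

View pics/side0.png

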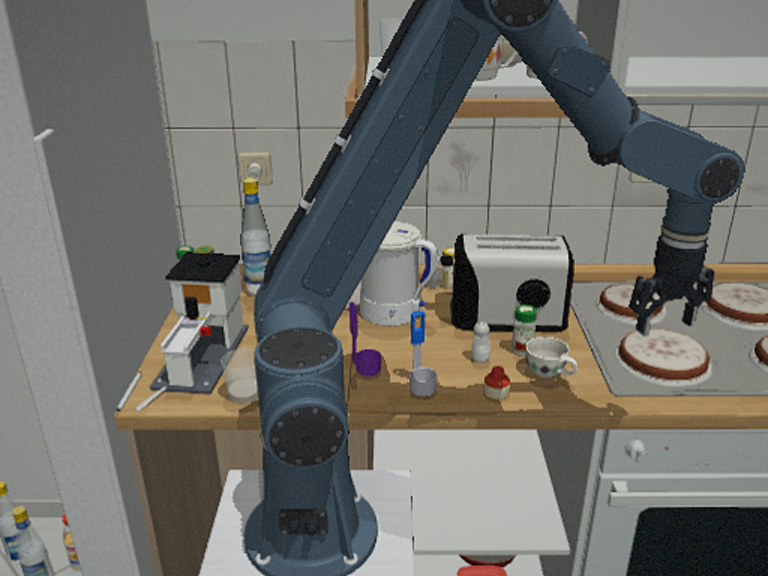

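View pics/top0.png

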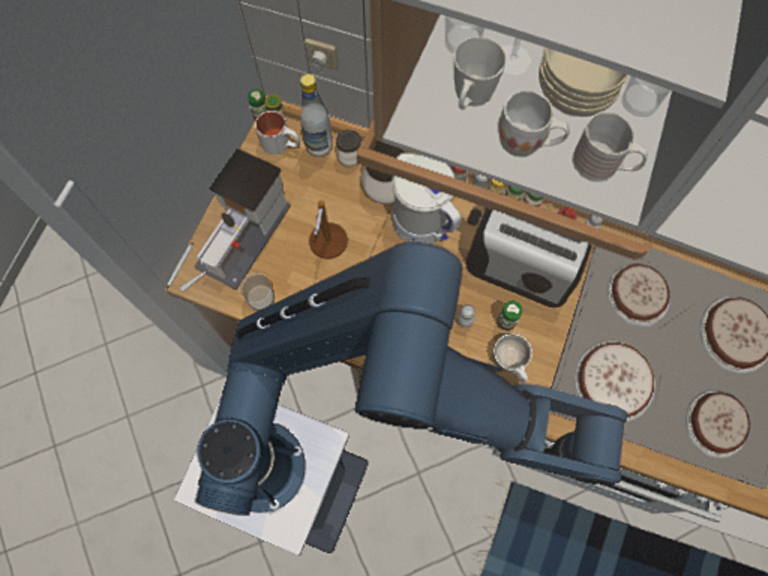

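The side picture shows the blue-handled scoop with its cup at about (423,380) and its handle at (418,330), in 1.5x pixels. The purple look-alike is at (360,340) and the dispenser is at (195,310). The top picture shows the stand at (325,235) and the dispenser at (240,220). Candidates for the scoop are the blue one at (418,345) and the purple one at (360,340), so I choose the blue one and check it in a close crop.

```bash
python3 - <<'E'
from h import *
d=np.load("im0.npz");a,b=d["side"],d["top"]
def c(im,x,y,w,h,k):return cv2.resize(im[y:y+h,x:x+w],None,fx=k,fy=k,interpolation=cv2.INTER_CUBIC)
m=np.hstack([c(a,230,190,80,80,7)[:, :240*1+160],c(b,120,95,57,80,7)])
# A: side x0=230,y0=190 k7 (w=400px) ; B: top x0=190? 
m=np.hstack([c(a,250,195,55,75,7),c(b,195,125,50,75,7)]); print(m.shape)
save(0,"c1.png",None,m)
m=np.hstack([c(a,95,160,75,105,5),c(b,105,95,85,105,5)]); print(m.shape)
save(0,"c2.png",None,m)
E
```

```text
(525, 735, 3)
(525, 800, 3)
```

View pics/c1.png

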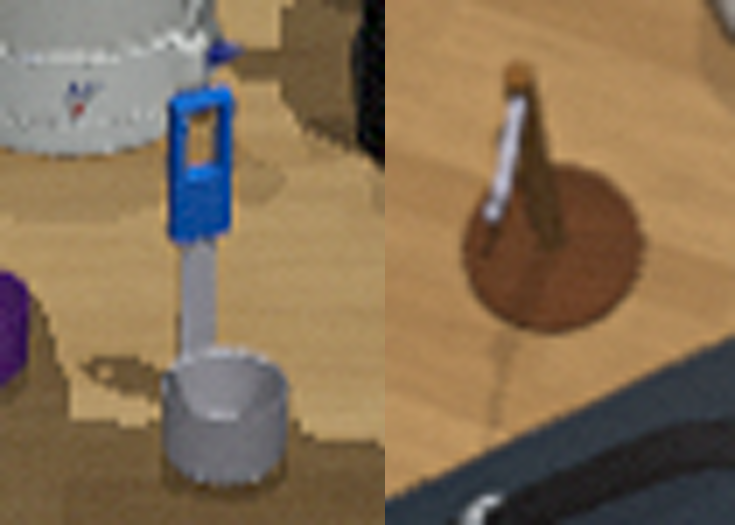

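View pics/c2.png

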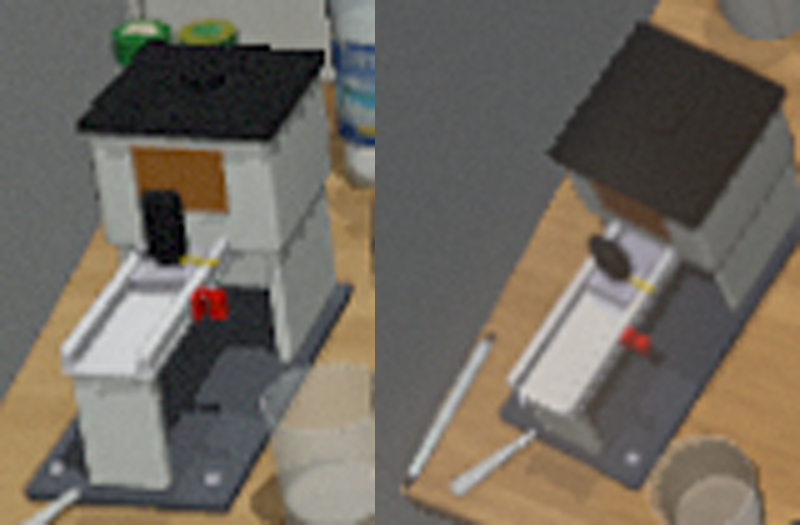

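The close crop confirms that the chosen scoop has a blue handle with a slot, with the slot at about (202,137) and the cup rim at (226,373). The stand's post top is at (519,77) and its peg tip at (492,213). On the dispenser, the yellow pointer is at side (217,263) / top (652,289) and the red clip at side (210,303) / top (636,341).

```bash
cat > fit.py <<'E'
from h import *
from scipy.optimize import least_squares
def px(p,x0,y0,k,ox=0): return ((p[0]-ox+.5)/k-.5+x0,(p[1]+.5)/k-.5+y0)
def W(p,L): 
    L=np.atleast_2d(L).astype(float);c,s=np.cos(p[2]),np.sin(p[2])
    return np.c_[p[0]+c*L[:,0]-s*L[:,1],p[1]+s*L[:,0]+c*L[:,1],L[:,2]]
def fit(obs,p0,extra=None):
    f=lambda p:np.concatenate([(proj(n,W(p,l(p) if callable(l) else l))[0]-uv) for n,l,uv in obs])
    r=least_squares(f,p0,loss="soft_l1");return r.x,f(r.x).round(1).reshape(-1,2).tolist()
S=lambda x,y:px((x,y),250,195,7); T=lambda x,y:px((x,y),195,125,7,385)
D=lambda x,y:px((x,y),95,160,5); E=lambda x,y:px((x,y),105,95,5,375)
E
python3 - <<'X'
from fit import *
m=1e-3
so=[("side",np.array(l)*m,S(*u)) for l,u in [((25,14,164),(169,97)),((25,-14,164),(231,91)),((25,14,93),(170,240)),((25,-14,93),(230,236)),((30,0,142),(202,138)),((0,0,36),(226,373)),((-28,0,0),(225,482))]]
print("scoop",fit(so,[.5,-.2,0]))
st=[("top",np.array(l)*m,T(*u)) for l,u in [((0,0,215),(519,77)),((-74,0,212),(492,213)),((-8,0,200),(520,102)),((0,0,8),(553,247))]]
print("stand",fit(st,[.7,.1,0]))
do=[]
for (l,u) in [((65,65),(140,42)),((65,-65),(325,50)),((-65,-65),(280,137)),((-65,65),(80,130))]:
    do.append(("side",(lambda l:lambda p:[l[0]*m,l[1]*m,p[3]])(l),D(*u)))
for (l,u) in [((65,65),(640,22)),((65,-65),(783,95)),((-65,-65),(693,225)),((-65,65),(552,155))]:
    do.append(("top",(lambda l:lambda p:[l[0]*m,l[1]*m,p[3]])(l),E(*u)))
for l,u in [((-205,28,110),(65,358)),((-205,-28,110),(155,368))]: do.append(("side",np.array(l)*m,D(*u)))
for l,u in [((-205,28,110),(511,384)),((-205,-28,110),(577,415))]: do.append(("top",np.array(l)*m,E(*u)))
p,r=fit(do,[.8,.4,0,.19]);print("disp",p,r)
c,s=np.cos(p[2]),np.sin(p[2])
for nm,a,b in [("ptr",(217,263),(652,289)),("mark",(208,303),(636,341))]:
    P,e=tri(D(*a),E(*b)); v=P[:2]-p[:2]; print(nm,P,e,"local",c*v[0]+s*v[1],-s*v[0]+c*v[1])
    for n,q in(("side",D(*a)),("top",E(*b))):
        v=atz(n,q,.112)[:2]-p[:2];print("  z112",n,c*v[0]+s*v[1],-s*v[0]+c*v[1])
print("grip",W(p[:3],[-.095,0,.142]))
print("mids scoop purple", [atz("side",(x/1.5,y/1.5),z).round(3) for x,y,z in((368,362,.036),(354,307,.16),(482,356,0.02),(243,360,.086),(497,390,.03))])
X
```

```text
scoop (array([ 0.39392159, -0.18421444,  0.2261107 ]), [[0.3, -0.0], [0.6, -0.2], [-0.2, 0.1], [0.2, -0.4], [-0.4, -0.8], [-1.9, 0.9], [0.5, 0.3]])
stand (array([0.57577216, 0.07637637, 0.22911073]), [[0.0, -0.3], [-0.0, 0.3], [-0.2, 0.2], [0.2, -0.2]])
disp [ 0.58244331  0.27877328 -0.0920637   0.18645572] [[0.3, 0.3], [1.0, 0.1], [-1.3, 0.0], [-1.7, -0.2], [-0.2, -0.9], [1.9, -1.9], [1.2, 1.5], [-1.6, 1.0], [-0.1, -1.0], [0.3, -2.1], [-0.1, 0.4], [-0.3, 0.7]]
ptr [0.48628218 0.25993576 0.11160974] 0.0031514287930731262 local -0.09402209648375116 -0.027598196391440184
  z112 side -0.09536314523551909 -0.029677856506018105
  z112 top -0.09422999639860109 -0.02607639782156853
mark [0.44700719 0.2564495  0.10531447] 0.0009263346477584778 local -0.13281025298210875 -0.03468038026368592
  z112 side -0.14401917832069788 -0.03958859808193722
  z112 top -0.13467521466436627 -0.036962637482191585
grip [[0.48784562 0.28750698 0.142     ]]
mids scoop purple [array([ 0.435, -0.078,  0.036]), array([ 0.446, -0.052,  0.16 ]), array([ 0.483, -0.32 ,  0.02 ]), array([0.365, 0.164, 0.086]), array([ 0.343, -0.334,  0.03 ])]
```

```bash
python3 - <<'X'
from fit import *
from scipy.spatial.transform import Rotation as R
s=sense();y=R.from_quat(s["tool_rot"]).as_matrix();print(y.round(3),s["tcp_pos"],s["t"])
a=np.arctan2(y[1,1],y[0,1]);d=(np.pi/2+.226-a+np.pi/2)%np.pi-np.pi/2;print("turn units",np.degrees(d)/5, "eye",W([.3939,-.1842,.226],[.03,0,.142]),atz("side",S(202,138),.142))
X
```

```text
[[ 0.938  0.347 -0.   ]
 [ 0.347 -0.938  0.002]
 [ 0.    -0.002 -1.   ]] [ 0.21708677 -0.58575414  0.40381405] 0.1
turn units -1.4758359183541665 eye [[ 0.42313712 -0.17747757  0.142     ]] [ 0.41861656 -0.17855134  0.142     ]
```

```bash
python3 -m jog '{"linear":[[23,45,0],[23,45,0],[23,45,0],[23,45,0],[23,45,0],[23,45,0],[23,45,0],[23,45,0],[22,48,0],[0,0,0],[0,0,0]],"turn":[-0.5,-0.5,-0.48,0,0,0,0,0,0,0,0]}' 1 40
python3 - <<'X'
from h import *
s=sense();t=s["tcp_pos"];print(t,s["t"])
print(proj("side",[t-[0,0,.155],t-[0,0,.173]]))
a=snapshot("side");save(0,"s1.png",(240,130,320,270,4),a)
X
```

```text
t: 1.48
tcp_pos: [0.4232, -0.1782, 0.4046]
tool_rot: [0.994, 0.113, -0.0, 0.0]
force: [-0.4, 0.6, 0.3]
finger_gap: 0.999
gripper_force: 0.0
[ 0.42316612 -0.17816597  0.40462437] 1.475
[[278.8567249  181.02485087]
 [278.75228955 186.6205672 ]]
```

View pics/s1.png

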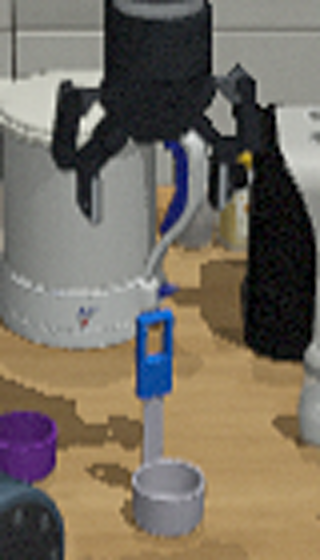

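The gripper is centred over the blue handle, with the handle top at (155,315) in the crop and the fingers on either side of it. I'll descend and grasp.

```bash
python3 -m jog '{"linear":[[-1,0,-30],[0,0,-30],[0,0,-30],[0,0,-21],[0,0,0]],"turn":[0,0,0,0,0]}' 1 40 && python3 -m jog '{"linear":[[0,0,0],[0,0,0],[0,0,0],[0,0,0],[0,0,0],[0,0,0]],"turn":[0,0,0,0,0,0]}' 0 40
python3 - <<'X'
from h import *
a=snapshot("side");b=snapshot("top");np.savez("im2.npz",side=a,top=b)
def c(im,x,y,w,h,k):return cv2.resize(im[y:y+h,x:x+w],None,fx=k,fy=k,interpolation=cv2.INTER_CUBIC)
save(0,"s2.png",None,np.hstack([c(a,240,150,80,120,5),c(b,190,120,75,120,5)]))
X
```

```text
t: 2.15
tcp_pos: [0.4214, -0.1793, 0.2924]
tool_rot: [0.994, 0.111, -0.001, -0.001]
force: [-0.1, 0.8, -0.6]
finger_gap: 0.999
gripper_force: 0.0
t: 2.9
tcp_pos: [0.4225, -0.1782, 0.2945]
tool_rot: [0.994, 0.113, 0.001, 0.001]
force: [-0.1, 0.5, 6.3]
finger_gap: 0.324
gripper_force: 39.3
```

View pics/s2.png

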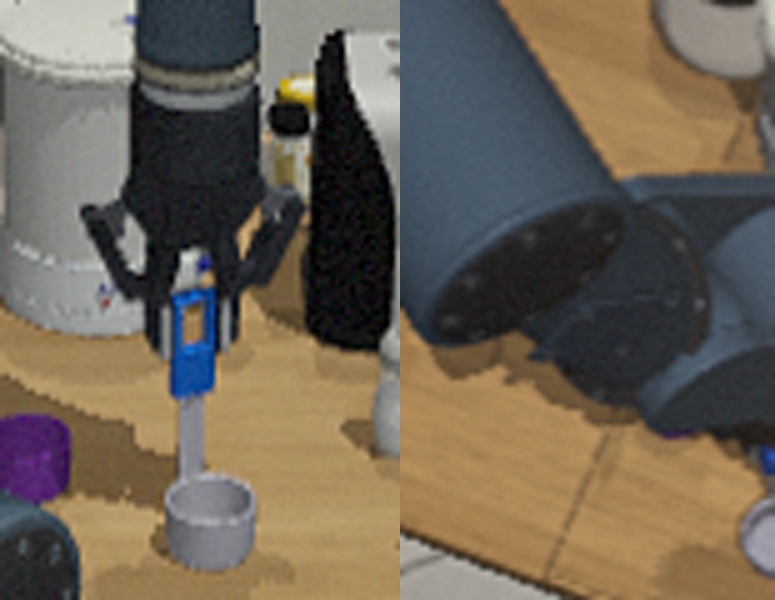

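The scoop is held, with the slot visible between the fingers at (193,322) in the crop. I'll lift it and carry it over to the peg.

```bash
python3 -m jog '{"linear":[[0,0,25],[0,0,50],[0,0,50],[0,0,50],[0,0,5],[9,46,0],[9,46,0],[9,46,0],[9,46,0],[8,45,0],[0,0,0],[0,0,0]],"turn":[0,0,0,0,0,0,0,0,0,0,0,0]}' && python3 -m jog '{"linear":[[0,0,-40],[0,0,-40],[0,0,-36],[0,0,0],[0,0,0],[0,0,0]],"turn":[0,0,0,0,0,0]}'
python3 - <<'X'
from fit import *
a=snapshot("side");b=snapshot("top");np.savez("im3.npz",side=a,top=b)
def c(im,x,y,w,h,k):return cv2.resize(im[y:y+h,x:x+w],None,fx=k,fy=k,interpolation=cv2.INTER_CUBIC)
P=[.5758,.0764,.229]
print("proj peg tip, mid side",proj("side",W(P,[[-.074,0,.212],[-.042,0,.2],[0,0,.215],[0,0,0]])), "top",proj("top",W(P,[[-.074,0,.212],[0,0,.215]])))
t=sense()["tcp_pos"];e=t-[0,0,.151];print(t,proj("side",[e]),proj("top",[e]))
save(0,"s3.png",None,np.hstack([c(a,160,110,80,120,5),c(b,180,100,80,120,5)]))
X
```

```text
t: 4.5
tcp_pos: [0.4657, 0.0509, 0.4726]
tool_rot: [0.994, 0.113, -0.001, -0.0]
force: [-0.8, -0.5, -1.5]
finger_gap: 0.328
gripper_force: 40.0
t: 5.25
tcp_pos: [0.4668, 0.0506, 0.3592]
tool_rot: [0.994, 0.112, 0.002, 0.0]
force: [0.6, -0.1, -1.4]
finger_gap: 0.329
gripper_force: 40.1
proj peg tip, mid side [[200.11701387 180.68969587]
 [199.09764272 179.80520089]
 [197.24772689 170.00432125]
 [201.08803759 227.67994504]] top [[209.83325268 155.2447514 ]
 [213.71242762 135.26999991]]
[0.46651157 0.05081605 0.35898672] [[201.77790792 187.2997025 ]] [[207.90270371 166.11492899]]
```

View pics/s3.png

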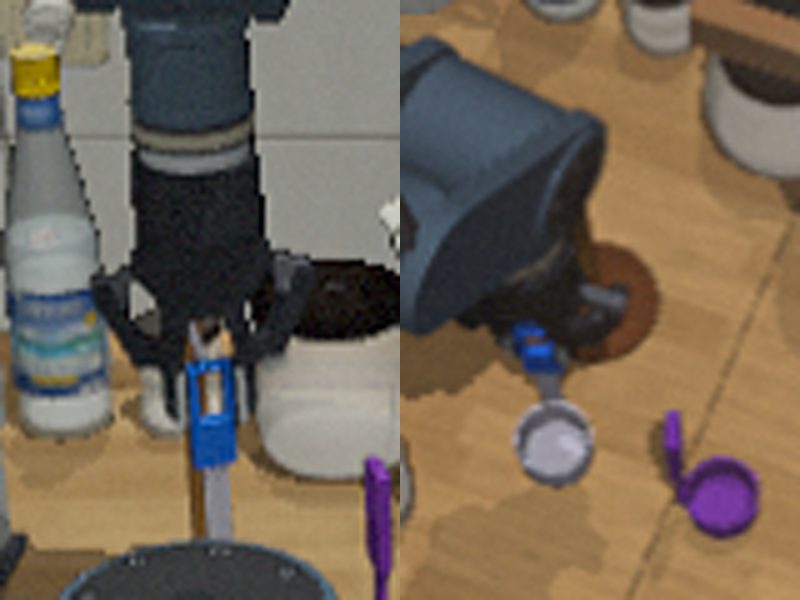

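```bash
python3 - <<'X'
from h import *
a=np.load("im3.npz")["side"].astype(int)
for y in range(172,188): print(y,' '.join('%02x%02x%02x'%tuple(a[y,x]) for x in range(193,212)))
for y in (208,212): print(y,' '.join('%02x%02x%02x'%tuple(a[y,x]) for x in range(193,212)))
X
```

```text
172 1b2221 151520 151b19 1a2027 212426 141918 1c1f25 222229 1b1d22 191e1b 191c1c 18201d 24272c 242624 211b28 1b1f23 a2a49b 282922 030008
173 13171a 161c1d 1e1c21 1d2022 1e1b1e 1f1917 211d1c 1c1d14 353836 332f2f 24231f 383932 222424 2b2830 171d1f 1d1a24 8e8d85 161718 0d0000
174 191b17 22262b 1f2321 202225 232429 555654 43362e 483b2d 4e4e49 44403e 3a302a 5f5d55 121514 20282b 1a171e 141a28 17191b 646760 1f1b16
175 1b1b25 191a21 201b20 18181b 2f2f31 807f86 584b41 4a3d2a 3f3b39 2e2824 120d09 615b54 332f2d 1b2024 272829 201f24 151618 96978e 171e1d
176 11180d 111616 1b1d1e 222426 2c2c30 7e7d86 68635f 433122 271e18 12140f 231910 997f62 8e7454 2d2b2d 1c1d20 171c1e 151519 50524f 202321
177 161219 242528 161619 1a1319 36302e 76767f 7c7c84 372d26 0d0907 352d29 776655 be9764 c29b63 332a21 111518 1a1416 151c1c 24262d 2a3136
178 1e2022 0f1419 14191a 131318 452c0d 6f6c72 797982 4c463f 373128 746d60 ad9f89 ad8d62 b7925e 4d3a2b 1e1c20 0d1516 1c2222 26242a 20252a
179 1a241c 211f23 1a2320 1b1a26 593e1e 58493c 787980 747171 786f6a a39c8b a29683 a9906c b48f5b 745d41 202025 1d201f 1d201f 1f2524 202228
180 
[... 665 characters left out ...]
5 171a1a 5d5950
185 131e1f 1c1a22 535558 848786 252c3e 074b99 24304b 4b2e0b 7d7260 8f8779 867b65 383f58 083a7f 082148 656765 75777a 171e23 18191d 605e55
186 151a1b 131216 626568 848784 232a3d 0e489c 313a57 4c3318 726c60 888475 837a6b 2f3753 0b408a 03295a 555452 868a8c 2f2e32 1b1f25 625f55
187 1d2021 18181a 616769 848988 1e283b 08469d 31406b 49301a 7c7667 8b8877 888272 3a4458 0b469a 0b2759 4e5150 868b8b 393b3f 1c1c25 615f59
208 a48353 a58356 a68858 a58758 9a7b50 563b1a 674621 583c21 8a8c91 84838a 808085 818288 828791 a58558 a38255 a18255 a38657 a4855b a08356
212 af9165 ab9060 ad9063 b09364 b39868 5f4527 654421 614214 7b7e86 84868c 868388 838289 878893 9c8565 b19265 ae9165 b09467 ad915f af9266
```

Side and peg pixels agree with the fit to about 1 mm: slot centre at 201.7, peg at 198.6 in row 177, tip near (200.5,180). I'll insert along the peg.

```bash
python3 -m jog '{"linear":[[10,2.3,0],[10,2.3,0],[10,2.3,0],[0,0,0]],"turn":[0,0,0,0]}' && python3 -m jog '{"linear":[[10,2.3,0],[10,2.3,0],[10,2.3,0],[5,1.2,0],[0,0,0]],"turn":[0,0,0,0,0]}'
python3 - <<'X'
from h import *
b=snapshot("top");a=snapshot("side");np.savez("im4.npz",side=a,top=b)
def c(im,x,y,w,h,k):return cv2.resize(im[y:y+h,x:x+w],None,fx=k,fy=k,interpolation=cv2.INTER_CUBIC)
save(0,"s4.png",None,np.hstack([c(a,180,140,40,60,9),c(b,190,120,40,60,9)]))
X
```

```text
t: 5.85
tcp_pos: [0.4973, 0.058, 0.3577]
tool_rot: [0.994, 0.113, 0.001, 0.0]
force: [0.1, -0.0, -1.3]
finger_gap: 0.325
gripper_force: 40.1
t: 6.48
tcp_pos: [0.5315, 0.066, 0.3576]
tool_rot: [0.994, 0.113, -0.0, 0.0]
force: [-0.3, 0.0, -0.7]
finger_gap: 0.326
gripper_force: 40.1
```

View pics/s4.png

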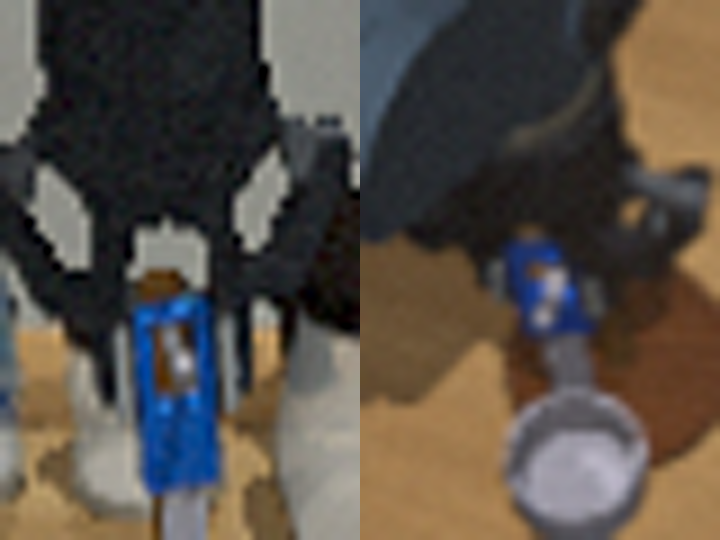

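The peg passes through the slot, seen in side crop at (178,350) and top crop at (545,290). I'll lower until it makes contact.

```bash
python3 -m jog '{"linear":[[0,0,-6],[0,0,-6],[0,0,-2],[0,0,0]],"turn":[0,0,0,0]}'; python3 -m jog '{"linear":[[0,0,-2],[0,0,0],[0,0,0]],"turn":[0,0,0]}'
```

```text
t: 7.08
tcp_pos: [0.5311, 0.0659, 0.3434]
tool_rot: [0.994, 0.113, -0.0, -0.0]
force: [-0.0, 0.4, -0.7]
finger_gap: 0.323
gripper_force: 40.1
t: 7.45
tcp_pos: [0.5312, 0.066, 0.3418]
tool_rot: [0.994, 0.113, 0.0, 0.0]
force: [0.5, -1.1, -1.2]
finger_gap: 0.327
gripper_force: 40.1
```

```bash
python3 -m jog '{"linear":[[0,0,-1.5],[0,0,0],[0,0,0]],"turn":[0,0,0]}';python3 -m jog '{"linear":[[0,0,-1.5],[0,0,0],[0,0,0]],"turn":[0,0,0]}'
```

```text
t: 7.82
tcp_pos: [0.5313, 0.066, 0.3409]
tool_rot: [0.994, 0.113, 0.0, 0.0]
force: [-1.2, -0.1, 5.4]
finger_gap: 0.327
gripper_force: 40.5
t: 8.2
tcp_pos: [0.5312, 0.066, 0.3406]
tool_rot: [0.994, 0.113, 0.001, 0.0]
force: [-4.1, 0.4, 13.8]
finger_gap: 0.33
gripper_force: 41.2
```

```bash
python3 -m jog '{"linear":[[0,0,1.5],[0,0,0]],"turn":[0,0]}'; python3 -m jog '{"linear":[[0,0,0],[0,0,0],[0,0,0],[0,0,0],[0,0,0],[0,0,0],[0,0,0],[0,0,0]],"turn":[0,0,0,0,0,0,0,0]}' 1; python3 -m jog '{"linear":[[0,0,15],[0,0,20],[0,0,40],[0,0,40],[0,0,35],[0,0,0],[0,0,0]],"turn":[0,0,0,0,0,0,0]}'
python3 - <<'X'
from h import *
a=snapshot("side");b=snapshot("top");np.savez("im5.npz",side=a,top=b)
def c(im,x,y,w,h,k):return cv2.resize(im[y:y+h,x:x+w],None,fx=k,fy=k,interpolation=cv2.INTER_CUBIC)
save(0,"s5.png",None,np.hstack([c(a,95,130,125,120,3),c(b,105,90,135,120,3)]))
X
```

```text
t: 8.45
tcp_pos: [0.5313, 0.066, 0.3408]
tool_rot: [0.994, 0.113, 0.0, 0.0]
force: [-1.5, 0.1, 7.0]
finger_gap: 0.327
gripper_force: 40.7
t: 9.45
tcp_pos: [0.5311, 0.066, 0.3402]
tool_rot: [0.994, 0.113, 0.0, 0.0]
force: [0.7, 0.1, 0.1]
finger_gap: 1.002
gripper_force: 0.0
t: 10.32
tcp_pos: [0.5306, 0.066, 0.4903]
tool_rot: [0.994, 0.113, -0.0, -0.0]
force: [-0.6, -0.7, -0.3]
finger_gap: 1.003
gripper_force: 0.0
```

View pics/s5.png

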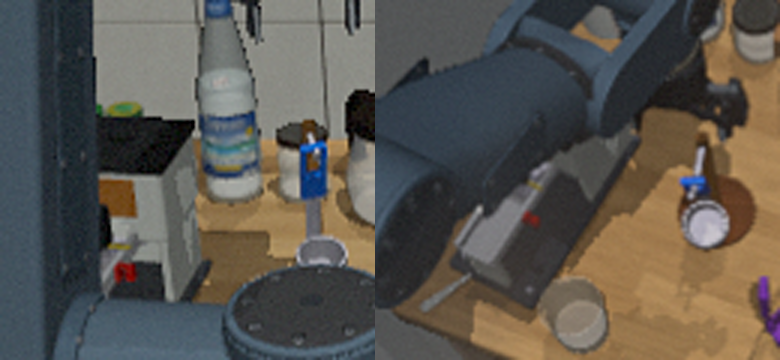

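The scoop hangs free on the peg: handle at side crop (313,170), cup away from the post. Next is the slide. I'll check the grip estimate against the first pictures before moving.

```bash
python3 - <<'X'
from fit import *
p=[.58244,.27877,-.09206]
for n,L in (("side",[[-.102,.013,.159],[-.102,-.013,.159],[-.102,-.013,.113]]),("top",[[-.095,0,.159],[-.102,.013,.159],[-.088,-.013,.159]])):
    q=proj(n,W(p,L));o=(95,160,0) if n=="side" else (105,95,375)
    print(n,((q-o[:2]+.5)*5-.5+[o[2],0]).round())
X
python3 -m jog '{"linear":[[-9,44.5,0],[-9,44.5,0],[-9,44.5,0],[-9,44.5,0],[-10,44,0],[0,0,0],[0,0,0]],"turn":[-0.8,-0.8,-0.8,-0.8,-0.45,0,0]}'
```

```text
side [[137. 199.]
 [178. 201.]
 [188. 266.]]
top [[607. 248.]
 [587. 248.]
 [628. 247.]]
t: 11.3
tcp_pos: [0.4851, 0.2878, 0.4891]
tool_rot: [0.999, -0.046, -0.001, 0.001]
force: [0.2, 0.1, 0.3]
finger_gap: 0.996
gripper_force: 0.0
```

```bash
python3 -m jog '{"linear":[[0,0,-45],[0,0,-45],[0,0,-40],[0,0,-25],[0,0,0]],"turn":[0,0,0,0,0]}';python3 -m jog '{"linear":[[0,0,-10],[0,0,-10],[0,0,-7],[0,0,0]],"turn":[0,0,0,0]}';python3 -m jog '{"linear":[[0,0,0],[0,0,0],[0,0,0],[0,0,0],[0,0,0],[0,0,0]],"turn":[0,0,0,0,0,0]}' 0 60
```

```text
t: 11.92
tcp_pos: [0.485, 0.2863, 0.333]
tool_rot: [0.999, -0.047, -0.003, 0.001]
force: [0.2, 0.5, 0.4]
finger_gap: 0.999
gripper_force: 0.0
t: 12.42
tcp_pos: [0.4849, 0.288, 0.3078]
tool_rot: [0.999, -0.046, -0.0, 0.0]
force: [-0.1, -0.7, 0.1]
finger_gap: 1.001
gripper_force: 0.0
t: 13.18
tcp_pos: [0.4852, 0.2893, 0.309]
tool_rot: [0.999, -0.047, 0.001, -0.002]
force: [-1.7, 5.7, 1.6]
finger_gap: 0.287
gripper_force: 59.1
```

```bash
python3 -m jog '{"linear":[[0,1,0],[-5,0.5,0],[-8,0.7,0],[-8,0.7,0],[-8,0.7,0],[-7,0.7,0],[0,0,0],[0,0,0]],"turn":[0,0,0,0,0,0,0,0]}'
python3 - <<'X'
from h import *
a=snapshot("side");b=snapshot("top");np.savez("im6.npz",side=a,top=b)
def c(im,x,y,w,h,k):return cv2.resize(im[y:y+h,x:x+w],None,fx=k,fy=k,interpolation=cv2.INTER_CUBIC)
save(0,"s6.png",None,np.hstack([c(a,115,190,50,70,8),c(b,125,125,50,70,8)]))
X
```

```text
t: 14.18
tcp_pos: [0.4517, 0.2932, 0.309]
tool_rot: [0.999, -0.047, 0.005, -0.002]
force: [7.2, 5.1, -2.3]
finger_gap: 0.292
gripper_force: 59.0
```

View pics/s6.png

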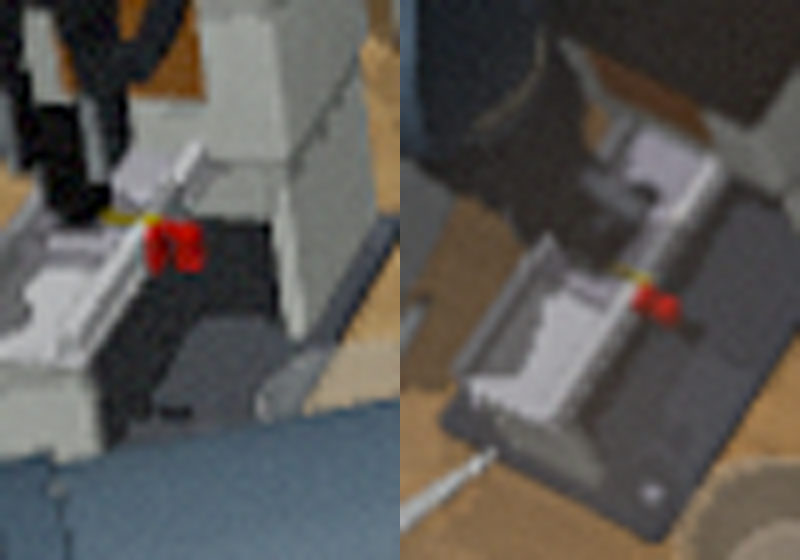

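```bash
cat > m.py <<'X'
from fit import *
import sys
d=np.load(sys.argv[1]);p=[.58244,.27877,-.09206];c,s=np.cos(p[2]),np.sin(p[2])
for n,x0,y0 in(("side",115,190),("top",125,125)):
    im=d[n][y0:y0+70,x0:x0+50];h=cv2.cvtColor(im,cv2.COLOR_RGB2HSV).astype(int)
    ye=(h[...,0]>22)&(h[...,0]<35)&(h[...,1]>130)&(h[...,2]>70);re=((h[...,0]<6)|(h[...,0]>174))&(h[...,1]>170)&(h[...,2]>90)
    for nm,mk in(("yel",ye),("red",re)):
        Y,X=np.nonzero(mk);print(n,nm,len(X),X.min()+x0,X.max()+x0,Y.min()+y0,Y.max()+y0)
        for x in sorted(set(X)):
            for z in(.112,):
                for lab,yy in(("top",Y[X==x].min()),("mean",Y[X==x].mean()),("bot",Y[X==x].max())):
                    v=atz(n,(x+x0,yy+y0),z)[:2]-p[:2];print("  ",x+x0,lab,yy+y0,((c*v[0]+s*v[1])*1e3).round(1),((-s*v[0]+c*v[1])*1e3).round(1),end=";")
            print()
X
python3 m.py im6.npz
```

```text
side yel 7 128 134 216 217
   128 top 216 -121.4 -6.2;   128 mean 216.5 -124.4 -7.2;   128 bot 217 -127.4 -8.3;
   129 top 217 -127.1 -11.3;   129 mean 217.0 -127.1 -11.3;   129 bot 217 -127.1 -11.3;
   130 top 217 -126.8 -14.4;   130 mean 217.0 -126.8 -14.4;   130 bot 217 -126.8 -14.4;
   131 top 217 -126.6 -17.5;   131 mean 217.0 -126.6 -17.5;   131 bot 217 -126.6 -17.5;
   133 top 217 -126.0 -23.6;   133 mean 217.0 -126.0 -23.6;   133 bot 217 -126.0 -23.6;
   134 top 217 -125.7 -26.7;   134 mean 217.0 -125.7 -26.7;   134 bot 217 -125.7 -26.7;
side red 31 133 139 218 223
   133 top 220 -143.7 -29.5;   133 mean 220.0 -143.7 -29.5;   133 bot 220 -143.7 -29.5;
   134 top 218 -131.7 -28.7;   134 mean 220.5 -146.4 -33.5;   134 bot 223 -160.8 -38.2;
   135 top 218 -131.4 -31.7;   135 mean 220.0 -143.2 -35.6;   135 bot 222 -154.8 -39.3;
   136 top 218 -131.1 -34.8;   136 mean 218.5 -134.1 -35.7;   136 bot 219 -137.0 -36.7;
   137 top 218 -130.8 -37.9;   137 mean 220.5 -145.5 -42.6;   137 bot 223 -160.0 -47.2;
   138 top 218 -130.5 -40.9;   138 mean 220.5 -145.3 -45.6;   138 bot 223 -159.7 -50.2;
   139 top 218 -130.3 -44.0;   139 mean 220.5 -145.0 -48.6;   139 bot 223 -159.4 -53.2;Traceback (most recent call last):
  File "m.py", line 8, in <module>
    Y,X=np.nonzero(mk);print(n,nm,len(X),X.min()+x0,X.max()+x0,Y.min()+y0,Y.max()+y0)
                                         ~~~~~^^
    return umr_minimum(a, axis, None, out, keepdims, initial, where)
ValueError: zero-size array to reduction operation minimum which has no identity
```

```bash
sed -i 's/>22)/>18)/;s/<35)/<38)/;s/]>130)&(h\[...,2\]>70)/]>110)\&(h[...,2]>60)/' m.py; python3 m.py im6.npz | sed -n '/^top/,$p'
python3 - <<'X'
from fit import *
p=[.58244,.27877,-.09206];c,s=np.cos(p[2]),np.sin(p[2])
f=lambda x,y:px((x,y),125,125,8,400)
g=lambda x,y:px((x,y),115,190,8)
for nm,a,b in(("ptr",(158,219),(652,283)),("markblob",(175,246),(657,302)),("markTL",(150,226),(637,290)),("markTR",(203,226),(680,310))):
    P,e=tri(g(*a),f(*b));v=P[:2]-p[:2];print(nm,P.round(4),e.round(4),c*v[0]+s*v[1],-s*v[0]+c*v[1])
X
```

```text
top yel 1 154 154 159 159
   154 top 159 -126.4 -19.9;   154 mean 159.0 -126.4 -19.9;   154 bot 159 -126.4 -19.9;
top red 13 155 159 161 164
   155 top 161 -131.6 -27.4;   155 mean 162.0 -134.9 -29.4;   155 bot 163 -138.3 -31.5;
   156 top 161 -129.9 -30.6;   156 mean 162.0 -133.3 -32.7;   156 bot 163 -136.6 -34.7;
   157 top 162 -131.7 -36.0;   157 mean 163.0 -135.0 -38.0;   157 bot 164 -138.4 -40.1;
   158 top 162 -130.0 -39.3;   158 mean 163.0 -133.4 -41.3;   158 bot 164 -136.7 -43.3;
   159 top 163 -131.8 -44.6;   159 mean 163.0 -131.8 -44.6;   159 bot 163 -131.8 -44.6;
ptr [0.4539 0.2621 0.1126] 0.0009 -0.12644385579908127 -0.028458306035316676
markblob [0.449  0.2572 0.104 ] 0.0027 -0.13093765372130278 -0.03374338531380591
markTL [0.4481 0.2651 0.1133] 0.002 -0.1325407360145544 -0.02592386945189501
markTR [0.4461 0.2432 0.1142] 0.0 -0.1325014041845013 -0.047913242861367174
```

```bash
python3 -m jog '{"linear":[[-3,0.3,0],[-3,0.3,0],[0,0,0],[0,0,0],[0,0,0],[0,0,0]],"turn":[0,0,0,0,0,0]}'
python3 - <<'X'
from h import *
a=snapshot("side");b=snapshot("top");np.savez("im7.npz",side=a,top=b)
def c(im,x,y,w,h,k):return cv2.resize(im[y:y+h,x:x+w],None,fx=k,fy=k,interpolation=cv2.INTER_CUBIC)
save(0,"s7.png",None,np.hstack([c(a,120,205,25,30,16),c(b,145,150,25,30,16)]))
X
python3 m.py im7.npz
```

```text
t: 15.02
tcp_pos: [0.4461, 0.2938, 0.309]
tool_rot: [0.999, -0.047, 0.005, -0.002]
force: [8.1, 5.4, -3.3]
finger_gap: 0.29
gripper_force: 59.1
side yel 24 116 164 190 231
   116 top 215 -118.8 33.0;   116 mean 215.0 -118.8 33.0;   116 bot 215 -118.8 33.0;
   127 top 217 -127.7 -5.2;   127 mean 217.5 -130.7 -6.2;   127 bot 218 -133.6 -7.2;
   128 top 217 -127.4 -8.3;   128 mean 217.5 -130.4 -9.3;   128 bot 218 -133.4 -10.3;
   129 top 218 -133.1 -13.3;   129 mean 218.0 -133.1 -13.3;   129 bot 218 -133.1 -13.3;
   130 top 218 -132.8 -16.4;   130 mean 218.0 -132.8 -16.4;   130 bot 218 -132.8 -16.4;
   132 top 218 -132.2 -22.5;   132 mean 218.0 -132.2 -22.5;   132 bot 218 -132.2 -22.5;
   133 top 218 -132.0 -25.6;   133 mean 218.0 -132.0 -25.6;   133 bot 218 -132.0 -25.6;
   161 top 190 61.4 -60.1;   161 mean 201.2 -17.6 -81.9;   161 bot 231 -198.1 -131.7;
   162 top 193 39.9 -69.5;   162 mean 215.0 -105.7 -109.4;   162 bot 230 -192.4 -133.1;
   163 top 213 -93.2 -109.1;   163 mean 213.0 -93.2 -109.1;   163 bot 213 -93.2 -109.1;
   164 top 212 -86.7 -110.6;   164 mean 212.5 -89.8 -111.4
[... 639 characters left out ...]
-48.6;   139 bot 223 -159.4 -53.2;
top yel 2 150 152 159 160
   150 top 159 -133.0 -6.7;   150 mean 159.0 -133.0 -6.7;   150 bot 159 -133.0 -6.7;
   152 top 160 -133.1 -15.4;   152 mean 160.0 -133.1 -15.4;   152 bot 160 -133.1 -15.4;
top red 12 155 159 161 164
   155 top 163 -138.3 -31.5;   155 mean 163.0 -138.3 -31.5;   155 bot 163 -138.3 -31.5;
   156 top 161 -129.9 -30.6;   156 mean 162.0 -133.3 -32.7;   156 bot 163 -136.6 -34.7;
   157 top 162 -131.7 -36.0;   157 mean 163.0 -135.0 -38.0;   157 bot 164 -138.4 -40.1;
   158 top 162 -130.0 -39.3;   158 mean 163.0 -133.4 -41.3;   158 bot 164 -136.7 -43.3;
   159 top 163 -131.8 -44.6;   159 mean 163.5 -133.4 -45.6;   159 bot 164 -135.1 -46.6;
```

View pics/s7.png

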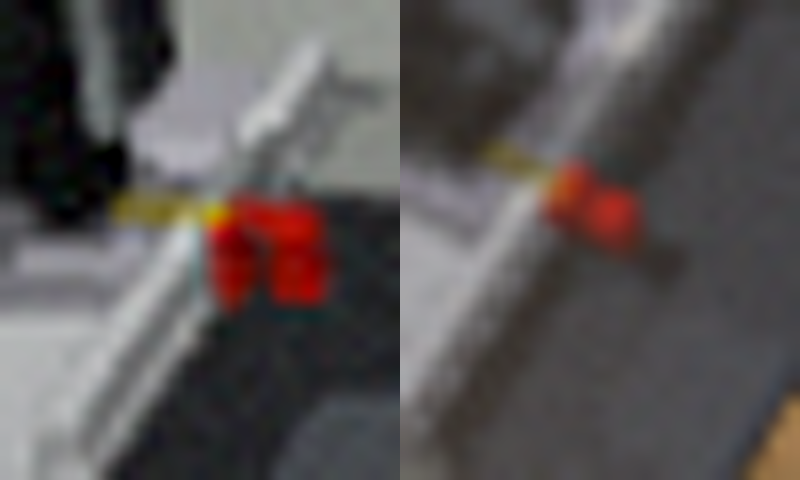

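The yellow pointer at side crop (215,213) runs straight into the red clip's bar, and the top view agrees (pointer about -132.5 mm, mark about -133 mm). I'll hold for a moment and then hand in.

```bash
python3 -m jog '{"linear":[[0,0,0],[0,0,0],[0,0,0],[0,0,0],[0,0,0],[0,0,0],[0,0,0],[0,0,0]],"turn":[0,0,0,0,0,0,0,0]}' && python3 -c "
from station import *
print(sign_off())"
```

```text
t: 16.12
tcp_pos: [0.4461, 0.2938, 0.309]
tool_rot: [0.999, -0.047, 0.005, -0.002]
force: [7.3, 4.7, -2.3]
finger_gap: 0.288
gripper_force: 59.1
the job is handed in; nothing more can be done
None
```

I hung the scoop on the peg and let go of it, then pulled the slide out until its pointer met the red marker (within about 1 mm by the camera measurements); the job was handed in with the grip still held there, and no verdict came back.

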